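Scrape chocolate off the board onto the scale

TASK

Top up the chocolate on the kitchen scale: with the dough scraper, sweep chunks off the end of the cutting board onto the scale's tray until the needle rests inside the green sector of the dial, and leave the rest on the board. Then stand the scraper back in its holder. Do not touch the chocolate with the gripper, do not drop any on the worktop and leave the timer, beaker and spice jar alone.

Things in the scene. Friction and masses are not known exactly. Their poses are not given: they have to be found in the camera images.
- needle (a joint): red needle of the scale's white dial (97 mm across, on its sloped front, facing the robot and up). Radians, clockwise: 0 = empty tray, needle at half past seven; +0.314 per 20 g on the tray; 4.71 = 300 g; settles within a second. The dial's green sector runs from 2.356 (150 g, needle at twelve o'clock) to 3.142 (200 g, half past one). Anything pressing on the tray shows too.
- scale: grey spring scale, fixed to the worktop; origin on the worktop under the middle of the tray, z up, dial on its -x side. The shallow steel tray on it is 200 mm along x, 260 mm along y, walls 2 mm thick and 20 mm high above the floor; it sinks 1 mm per 20 g (rim 95.5 mm above the worktop when empty).
- board_stand: white cutting board 200 x 300 x 12 mm, fixed on a steel stand on the worktop; origin on the worktop under the middle of the board, z up, y along the 300 mm side pointing away from the scale. Board top 110 mm above the worktop, clear and flat from end to end.
- board_edge (a point): middle of the board's end edge (200 mm long) on the scale's side, at the height of the board's top (110 mm above the worktop); it overhangs the end of the tray by 15 mm. Same axes as board_stand: the edge runs along x, -y points out over the tray.
- scraper: steel dough scraper with red handle, 110 g, upright in the holder (may lean 5 degrees). x points up from blade edge to handle, y along handle and edge, z through its thickness. Handle 122 mm (y), 20 mm thick (z 0 to 20 mm), 22 mm tall (x 25 to 47 mm). Blade 2 mm thick, 118 mm wide, 72 mm long below the handle, raked 7 degrees: its edge lies 9 mm to the -z side of the handle's middle plane.
- grip (a point): middle of the scraper's handle (22 mm tall, 20 mm thick, 122 mm long); axes as the scraper's; about 92 mm above the worktop while it stands in the holder
- blade_edge (a point): middle of the scraper's straight lower blade edge, 83 mm below the handle's middle and 9 mm to its -z side; axes as the scraper's
- slot (a point): middle of the floor of the white scraper holder's slot, 8 mm above the worktop; the blade edge stands here. Same axes as the holder.
- holder: white plastic block 74 x 150 x 47 mm, fixed to the worktop, with one slot along its y axis, 135 mm long, 10 mm wide, flaring to 30 mm at the mouth, 39 mm deep; origin under its middle, z up
- slab: thick slab of chocolate 92 x 62 x 15 mm (64 to 126 g) already lying on the scale's tray; origin at the middle of its underside
- chunk1a: loose chunk of dark chocolate 36 x 28 x 13 mm, 20 g, lying flat on the board; origin at the middle of its underside, z up, 28 mm side along y (towards the tray to 0.2 rad). Row 1 of four counted from the tray; two chunks to a row, side by side about 52 mm apart along the board's x, rows about 58 mm apart (to 10 mm)
- chunk1b: loose chunk of dark chocolate 36 x 28 x 13 mm, 20 g, lying flat on the board; origin at the middle of its underside, z up, 28 mm side along y (towards the tray to 0.2 rad). Row 1 of four counted from the tray; two chunks to a row, side by side about 52 mm apart along the board's x, rows about 58 mm apart (to 10 mm)
- chunk2a: loose chunk of dark chocolate 36 x 28 x 13 mm, 20 g, lying flat on the board; origin at the middle of its underside, z up, 28 mm side along y (towards the tray to 0.2 rad). Row 2 of four counted from the tray; two chunks to a row, side by side about 52 mm apart along the board's x, rows about 58 mm apart (to 10 mm)
- chunk2b: loose chunk of dark chocolate 36 x 28 x 13 mm, 20 g, lying flat on the board; origin at the middle of its underside, z up, 28 mm side along y (towards the tray to 0.2 rad). Row 2 of four counted from the tray; two chunks to a row, side by side about 52 mm apart along the board's x, rows about 58 mm apart (to 10 mm)
- chunk3a: loose chunk of dark chocolate 36 x 28 x 13 mm, 20 g, lying flat on the board; origin at the middle of its underside, z up, 28 mm side along y (towards the tray to 0.2 rad). Row 3 of four counted from the tray; two chunks to a row, side by side about 52 mm apart along the board's x, rows about 58 mm apart (to 10 mm)
- chunk3b: loose chunk of dark chocolate 36 x 28 x 13 mm, 20 g, lying flat on the board; origin at the middle of its underside, z up, 28 mm side along y (towards the tray to 0.2 rad). Row 3 of four counted from the tray; two chunks to a row, side by side about 52 mm apart along the board's x, rows about 58 mm apart (to 10 mm)
- chunk4a: loose chunk of dark chocolate 36 x 28 x 13 mm, 20 g, lying flat on the board; origin at the middle of its underside, z up, 28 mm side along y (towards the tray to 0.2 rad). Row 4 of four counted from the tray; two chunks to a row, side by side about 52 mm apart along the board's x, rows about 58 mm apart (to 10 mm)
- chunk4b: loose chunk of dark chocolate 36 x 28 x 13 mm, 20 g, lying flat on the board; origin at the middle of its underside, z up, 28 mm side along y (towards the tray to 0.2 rad). Row 4 of four counted from the tray; two chunks to a row, side by side about 52 mm apart along the board's x, rows about 58 mm apart (to 10 mm)
- timer: red and white kitchen timer, 67 mm across, 51 mm high, bystander; origin under its middle
- beaker: steel beaker 64 mm across, 77 mm high, bystander; origin under its middle
- spice: glass spice jar with an orange cap, 44 mm across, 106 mm high, bystander; origin under its middle

How it is judged (in metres and radians):
On the way, in this order (a step that is already met when the one before it is completed fails the run):
1. the scraper is taken out of its holder and brought over to the board (height (world z) of blade_edge above 0.1 m and horizontal distance between blade_edge and slot above 0.12 m), for 0.1 s.
2. the needle stands in the green sector with nothing but chocolate on the tray (value of joint needle between 2.336 and 3.162 rad and contact force between each of scraper, the arm, the fingers and scale below 0.1 N), for 0.4 s.
At the end, for the whole second after the job is handed in: The needle rests in the green sector (2.336 to 3.162 rad); every chunk and the slab lie on the board or in the tray (none below 45 mm above the worktop); the scraper stands in the holder, upright to 0.25 rad, its blade edge within 30 mm of the middle of the slot floor, at rest (value of joint needle between 2.336 and 3.162 rad and distance between blade_edge and slot below 0.03 m and angle between scraper's own x axis and vertical below 0.25 rad and linear speed of scraper below 0.02 m/s and height (world z) of each of chunk1a, chunk1b, chunk2a, chunk2b, chunk3a, chunk3b, chunk4a, chunk4b, slab above 0.045 m); the robot touches nothing.
It fails at once if the gripper touches the chocolate (contact force between the fingers and chunk1a above 0.5 N or contact force between the fingers and chunk1b above 0.5 N or contact force between the fingers and chunk2a above 0.5 N or contact force between the fingers and chunk2b above 0.5 N or contact force between the fingers and chunk3a above 0.5 N or contact force between the fingers and chunk3b above 0.5 N or contact force between the fingers and chunk4a above 0.5 N or contact force between the fingers and chunk4b above 0.5 N or contact force between the fingers and slab above 0.5 N).
It fails at once if chocolate falls on the worktop (height (world z) of any of chunk1a, chunk1b, chunk2a, chunk2b, chunk3a, chunk3b, chunk4a, chunk4b, slab below 0.045 m).
It fails at once if the timer, beaker or spice jar is moved by more than 25 mm (distance of any of timer, beaker, spice from where it was at the start of the episode above 0.025 m).
It also fails if it takes over 72 s, if anything falls off the work surface, if the arm or the gripper's body presses on something with over 40 N, if the wrist force passes 120 N, or if a joint passes its speed limit or range.

ROBOT

A 6-joint arm with a two-finger parallel gripper is mounted at the origin on the work surface; the furniture and walls round the work are solid. World frame = base frame: x ahead of the robot, y to its left, z up, the work surface at z = 0. Lengths are in mm, angles in rad, forces in N, time in s.
With the tool pointing down it reaches from about 350 to 775 mm from the base axis. Payload 7.3 kg.
Tool frame: the origin (TCP) lies on the mounting face of the last link; the fingertips stand 178 mm ahead of it and the grasp point (between the pads) lies 159 mm ahead of it; z points along the fingers, y is the line along which they close (so a half turn about z gives the same grasp; the last joint's range is limited). The gripper opens to 92 mm and grips with 3 to 60 N. Pads are 19 mm wide; open, the fingers measure 130 mm over their backs; the gripper's body (75 mm by 190 mm) begins 47 mm behind the grasp point.
Start: joints at [1.203, 0.342, 1.524, -0, 1.275, -0.146], TCP at [115.47, 512.147, 404.741] pointing down, gripper open.
Joint ranges: [-2.53, 2.53], [-0.77, 2.02], [0.04, 2.7], [-1, 4.14], [0.28, 2.66], [-3.11, 3.11]. Speed limits (rad/s): [2.57, 2.57, 3.14, 3.14, 3.14, 3.14].

INTERFACE

Orientations are given as [roll, pitch, yaw] about the fixed x, y, z axes, in that order (R = Rz(yaw) Ry(pitch) Rx(roll)).
In Python, from plant import bot, probe_bus, capture, close_job gives the robot as it stands (bot), with the cameras as plain functions, the job as plain functions and the readings (probe_bus).
- The arm moves only by the shell command python3 shift.py 'ROWS'. ROWS is a JSON list of rows, 1 to 5 of them, each of 5 numbers: the finger opening in mm, then dx, dy, dz in mm, then a turn about the tool's z in rad; each row is the pose to reach, as a shift and turn from the pose commanded when the command began, along the tool's axes at that moment; what a row does not reach only later rows make up. A row lasts 1/8 s, in which the tool goes at most 62.5 mm and 0.188 rad, less where a joint would pass 70% of its speed; a pose out of reach is approached as far as the arm can. The fingers move at their own pace and stop on an object; the grip force is fixed at half the most. Time passes only in rows, so rows that do not move let the fingers close. It prints the time, the measured TCP pose, the force, the opening and the grip force at its end.
- probe_bus.get_obs(): the state, without advancing time (a new reading comes with each control period).
- capture(name): name is "scene" or "side" or "wrist"; returns a dict with "color" (480x640x3 uint8, red, green, blue), "K" (3x3 intrinsics, pixels), "R" (3x3) and "t" (3): a world point X has camera coordinates R X + t. Camera axes: x right, y down, z forward; pixel columns grow to the right and rows downward; lengths in mm; the calibration is good to about 2 mm. A picture is of the moment at which its call begins. There is no depth.
- close_job(): hands the job in; it is judged then, once.
The state is a dict: "time": time; "joint_positions": joint angles; "dq": joint speeds; "tau": joint torques, N m; "tool_pos": TCP position; "tcp_rot": TCP orientation; "contact_force": force on the tool from outside, world axes, zero at the start; "moment": the same for the moment, N m; "grip_width": finger opening in mm; "finger_force": force on a finger pad.
Only numpy, scipy, OpenCV 4.12 (cv2) and the standard library are available. Lean on these libraries where they do the work, as an engineer would, in place of code of your own. Each camera call takes 0.05 s, during which the arm holds its last target. There are 200 camera calls.

## Working session

There is one attempt and no reset: what is moved stays moved. The work goes in short steps, Python scripts to look and compute and a shell command to move; the robot and the scene stay as the last step left them, time stands still between calls to the robot, and variables do not carry over. Pictures are saved under pics/ and viewed, at most 14 in all, crops included, and the job is handed in when it is done.

```bash
ls; mkdir -p pics; python3 - <<'E'
from plant import bot, probe_bus, capture, close_job
import cv2,numpy as np
for n in ("scene","side","wrist"):
    c=capture(n); cv2.imwrite(f"pics/{n}0.png",c["color"][:,:,::-1]); np.savez(f"pics/{n}0.npz",**c)
    print(n,np.round(c["K"],1).tolist(),np.round(-c["R"].T@c["t"]),np.round(c["R"],2).tolist())
o=probe_bus.get_obs();print(o)
E
```

```text
pics
plant.py
shift.py
scene [[551.6, 0.0, 309.5], [0.0, 551.6, 240.8], [0.0, 0.0, 1.0]] [-125. -632.  723.] [[0.71, -0.71, 0.0], [-0.4, -0.4, -0.82], [0.59, 0.58, -0.57]]
side [[537.5, 0.0, 321.0], [0.0, 537.5, 238.5], [0.0, 0.0, 1.0]] [  435. -1091.   992.] [[1.0, -0.09, 0.02], [-0.04, -0.61, -0.79], [0.08, 0.79, -0.61]]
wrist [[354.3, 0.0, 320.1], [0.0, 354.3, 235.6], [0.0, 0.0, 1.0]] [ 35. 530. 384.] [[0.22, 0.98, -0.0], [0.93, -0.21, 0.3], [0.3, -0.07, -0.95]]
{'time': 0.15, 'joint_positions': array([ 1.20297898e+00,  3.42570665e-01,  1.52478949e+00,  1.45479345e-06,
        1.27538111e+00, -1.46005956e-01]), 'dq': array([ 7.23845609e-04, -2.46639793e-03, -3.62248012e-03,  1.37305545e-03,
       -8.82412493e-04, -1.58584193e-06]), 'tau': array([ 1.24934144e-03, -4.31472552e+01, -2.44352299e+01,  7.17449212e-02,
        5.37574792e-02, -9.32800504e-05]), 'tool_pos': array([115.44553974, 512.05373687, 404.20317061]), 'tcp_rot': array([-3.14045647e+00, -1.68484983e-04,  2.91978074e+00]), 'contact_force': array([-0.48882652, -0.03313855, -0.25655763]), 'moment': array([ 0.03455539, -0.03610216,  0.00248287]), 'finger_force': 0.0, 'grip_width': 91.89829763769926}
```

View pics/scene0.png

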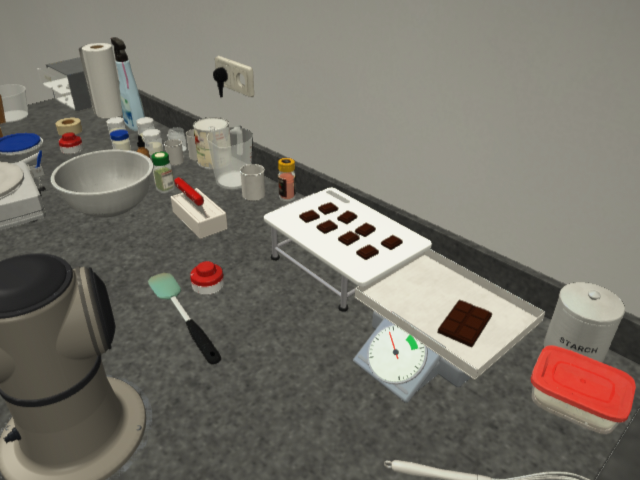

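View pics/side0.png

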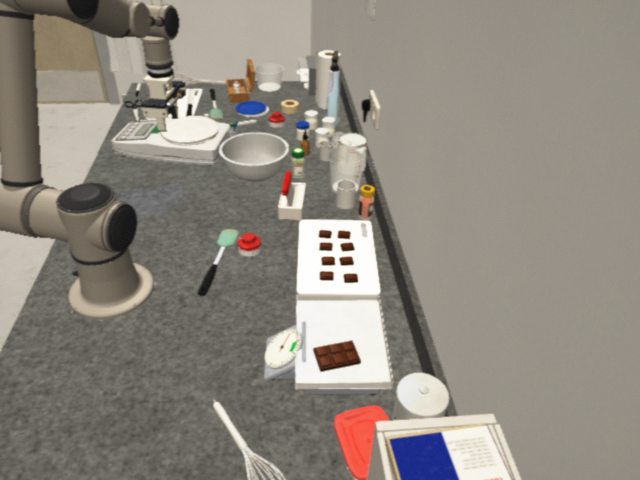

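The scene view shows the board (corners about (265,218), (332,189), (430,243), (350,282)), eight chunks, the tray with the slab at (466,322), the dial at (397,352), and the scraper's red handle at (188,190) in the holder at (200,212). The side view shows the same, with the holder at (292,200). Next I'll measure these.

```bash
cat > h.py <<'E'
import numpy as np,cv2
def ray(c,uv,z):
    "pixels (N,2) -> world points on plane z"
    uv=np.atleast_2d(np.asarray(uv,float)); R,t=c["R"],c["t"]
    d=(np.linalg.inv(c["K"])@np.c_[uv,np.ones(len(uv))].T).T@R; o=-R.T@t
    return o+d*((z-o[2])/d[:,2])[:,None]
def proj(c,X):
    p=(c["K"]@(c["R"]@np.atleast_2d(X).T+np.reshape(c["t"],(3,1)))).T
    return p[:,:2]/p[:,2:]
def tri(c1,p1,c2,p2):
    P=[c["K"]@np.c_[c["R"],np.reshape(c["t"],3)] for c in (c1,c2)]
    X=cv2.triangulatePoints(P[0],P[1],np.float64(p1).reshape(2,1),np.float64(p2).reshape(2,1)); return (X[:3]/X[3]).ravel()
def blobs(m,amin=20):
    cs,_=cv2.findContours(m.astype(np.uint8),cv2.RETR_EXTERNAL,cv2.CHAIN_APPROX_NONE)
    return [k for k in cs if cv2.contourArea(k)>amin]
E
python3 - <<'E'
from h import *
for n in ("scene","side"):
    c=dict(np.load(f"pics/{n}0.npz")); im=c["color"]; hsv=cv2.cvtColor(im,cv2.COLOR_RGB2HSV)
    x0,y0,x1,y1=(265,185,545,380) if n=="scene" else (295,215,395,395)
    roi=np.zeros(im.shape[:2],bool); roi[y0:y1,x0:x1]=1
    br=(hsv[...,2]<110)&(hsv[...,1]>90)&roi&((hsv[...,0]<20)|(hsv[...,0]>165))
    print(n,"chocolate")
    for k in blobs(br,15):
        M=cv2.moments(k);p=(M["m10"]/M["m00"],M["m01"]/M["m00"])
        print(np.round(p),np.round(ray(c,p,118)[0]),cv2.contourArea(k))
    # red handle
    hx=(165,170,215,240) if n=="scene" else (275,165,310,225)
    roi=np.zeros(im.shape[:2],bool); roi[hx[1]:hx[3],hx[0]:hx[2]]=1
    red=(hsv[...,1]>150)&(hsv[...,2]>90)&((hsv[...,0]<8)|(hsv[...,0]>172))&roi
    for k in blobs(red): 
        r=cv2.minAreaRect(k);b=cv2.boxPoints(r);print("red",np.round(b).tolist(),np.round(r[0]),np.round(ray(c,r[0],92)[0]))
    z=cv2.resize(im[hx[1]-10:hx[3]+10,hx[0]-10:hx[2]+10],None,fx=6,fy=6,interpolation=cv2.INTER_CUBIC); cv2.imwrite(f"pics/hold_{n}.png",z[:,:,::-1]);print(z.shape)
    # board
    v=(hsv[...,2]>200)&(hsv[...,1]<25)
    for k in blobs(v,1500):
        q=cv2.approxPolyDP(k,6,True)[:,0];print("white",q.tolist(),np.round(ray(c,q,110)[:,:2]).tolist())
a=cv2.imread("pics/hold_scene.png");b=cv2.imread("pics/hold_side.png");h=min(600,max(a.shape[0],b.shape[0]))
a,b=[cv2.copyMakeBorder(i,0,max(0,h-i.shape[0]),0,0,0)[:h] for i in (a,b)];o=np.hstack([a,b])[:, :800];cv2.imwrite("pics/hold.png",o);print(o.shape)
E
```

```text
scene chocolate
[465. 323.] [ 513. -348.  118.] 1340.0
[367. 252.] [ 552. -113.  118.] 147.5
[391. 242.] [ 611. -125.  118.] 135.5
[348. 238.] [562. -57. 118.] 132.0
[365. 229.] [609. -60. 118.] 124.5
[327. 226.] [562.   1. 118.] 120.5
[347. 217.] [618.  -3. 118.] 106.5
[309. 216.] [565.  55. 118.] 109.5
[327. 208.] [616.  50. 118.] 101.0
[284. 191.] [600. 169. 118.] 38.0
red [[172.0, 182.0], [178.0, 175.0], [205.0, 199.0], [199.0, 206.0]] [189. 191.] [475. 360.  92.]
(540, 420, 3)
white [[390, 326], [373, 339], [369, 361], [379, 376], [396, 381], [417, 370], [424, 348], [411, 351], [407, 333]] [[429.0, -264.0], [387.0, -264.0], [348.0, -289.0], [335.0, -318.0], [345.0, -341.0], [384.0, -350.0], [428.0, -331.0], [409.0, -321.0], [436.0, -293.0]]
white [[264, 216], [360, 282], [430, 244], [334, 188]] [[507.0, 130.0], [481.0, -157.0], [668.0, -176.0], [700.0, 108.0]]
side chocolate
[337. 356.] [ 553. -365.  118.] 778.0
[350. 278.] [ 613. -127.  118.] 67.0
[327. 276.] [ 557. -115.  118.] 65.0
[346. 261.] [610. -61. 118.] 59.0
[328. 261.] [565. -59. 118.] 54.0
[326. 246.] [565.  -1. 118.
[... 557 characters left out ...]
, -186.0], [473.0, -274.0]]
white [[299, 222], [300, 294], [379, 292], [369, 221]] [[502.0, 123.0], [488.0, -166.0], [676.0, -172.0], [699.0, 116.0]]
white [[228, 125], [186, 117], [188, 96], [193, 114], [201, 92], [186, 89], [177, 100], [179, 118], [169, 115], [162, 134], [190, 141], [217, 129], [213, 139], [180, 146], [159, 133], [115, 141], [120, 132], [113, 140], [211, 150]] [[277.0, 743.0], [118.0, 817.0], [105.0, 1013.0], [142.0, 842.0], [154.0, 1052.0], [90.0, 1086.0], [66.0, 975.0], [93.0, 809.0], [53.0, 837.0], [49.0, 681.0], [152.0, 623.0], [239.0, 712.0], [230.0, 634.0], [122.0, 588.0], [38.0, 689.0], [-103.0, 635.0], [-100.0, 703.0], [-111.0, 643.0], [229.0, 555.0]]
(540, 750, 3)
```

View pics/hold.png

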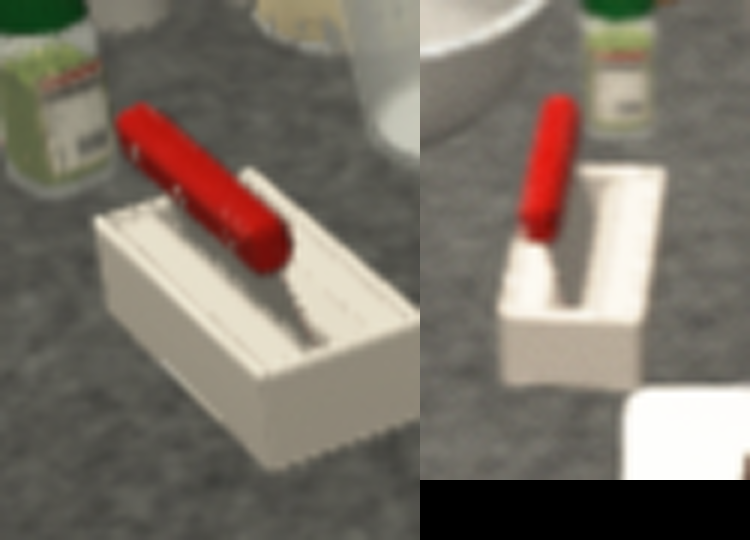

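The crops show the red handle offset to the -x side of the slot, with the blade running down to the slot, so scraper z is about -x in the world and y is about +y. The holder's top corners are (171,197), (199,223), (225,213) and (196,188) in the scene view.

```bash
cat >> h.py <<'E'
def needle(c,box=(355,310,435,400)):
    "needle angle: dial ellipse -> circle, rotation fixed by the green sector (middle 2.749)"
    im=c["color"]; hsv=cv2.cvtColor(im,cv2.COLOR_RGB2HSV).astype(int); H,S,V=hsv[...,0],hsv[...,1],hsv[...,2]
    roi=np.zeros(im.shape[:2],bool); x0,y0,x1,y1=box; roi[y0:y1,x0:x1]=1
    d=((((V>200)&(S<60))|((S>110)&(V>90)&(H>35)&(H<85)))&roi)
    k=max(blobs(d),key=cv2.contourArea); (e,ax,an)=cv2.fitEllipse(cv2.convexHull(k))
    a=np.deg2rad(an); Q=np.array([[np.cos(a),np.sin(a)],[-np.sin(a),np.cos(a)]]); A=Q.T@np.diag(2/np.array(ax))@Q
    def pol(m):
        v,u=np.nonzero(m&roi); p=(A@(np.c_[u,v]-e).T).T; return p
    g=pol((S>110)&(V>90)&(H>35)&(H<85)); r=pol((S>110)&(V>90)&((H<10)|(H>170)))
    r=r[np.hypot(*r.T)<1]; ga=np.angle(np.sum(g@[1,1j])); far=r[np.hypot(*r.T)>.35]; ra=np.angle(np.sum(far@[1,1j]))
    s=2.749+((ra-ga+np.pi)%(2*np.pi)-np.pi)
    return s,(np.round(e),np.round(ax),len(g),len(r),np.round(np.hypot(*r.T).max(),2))
E
python3 - <<'E'
from h import *
S=dict(np.load("pics/scene0.npz"));D=dict(np.load("pics/side0.npz"));W=dict(np.load("pics/wrist0.npz"))
print(needle(S),needle(D,(258,325,296,375)))
i=lambda c,b,f:cv2.resize(c["color"][b[1]:b[3],b[0]:b[2]],None,fx=f,fy=f,interpolation=cv2.INTER_CUBIC)
cv2.imwrite("pics/dial.png",i(S,(355,310,435,400),5)[:,:,::-1])
A=tri(S,(175,178.5),D,(288.5,171));B=tri(S,(202,202.5),D,(283.5,194));print("handle",A,B,(A+B)/2,np.linalg.norm(A-B),"yaw",np.arctan2(*(A-B)[:2][::-1]))
print("holder scene",ray(S,[(171.2,196.7),(199.2,223),(224.7,213),(195.8,188.3)],47).round(),"side",ray(D,[(305.8,183),(301.7,208.7),(278.3,208)],47).round())
print("jug base",ray(D,[(335,188),(360,188)],0).round(),ray(S,[(215,185),(250,185)],0).round(),"beaker",ray(S,(252,198),0).round(),"jar",ray(S,(287,199),0).round(),"timer",ray(S,(207,290),0).round())
print(proj(W,(A+B)/2))
E
```

```text
Traceback (most recent call last):
  File "h.py", line 28, in needle
    return s,(np.round(e),np.round(ax),len(g),len(r),np.round(np.hypot(*r.T).max(),2))
                                                              ~~~~~~~~~~~~~~~~~~^^
ValueError: zero-size array to reduction operation maximum which has no identity
```

```bash
python3 - <<'E'
from h import *
S=dict(np.load("pics/scene0.npz"));D=dict(np.load("pics/side0.npz"));W=dict(np.load("pics/wrist0.npz"))
i=lambda c,b,f:cv2.resize(c["color"][b[1]:b[3],b[0]:b[2]],None,fx=f,fy=f,interpolation=cv2.INTER_CUBIC)
cv2.imwrite("pics/dial.png",i(S,(355,310,435,400),5)[:,:,::-1])
try: print(needle(S))
except Exception as e: print(e)
A=tri(S,(175,178.5),D,(288.5,171));B=tri(S,(202,202.5),D,(283.5,194));print("handle",A,B,(A+B)/2,np.linalg.norm(A-B),"yaw",np.arctan2(*(A-B)[:2][::-1]))
print("holder scene",ray(S,[(171.2,196.7),(199.2,223),(224.7,213),(195.8,188.3)],47).round(),"side",ray(D,[(305.8,183),(301.7,208.7),(278.3,208)],47).round())
print("jug base",ray(D,[(335,188),(360,188)],0).round(),ray(S,[(215,185),(250,185)],0).round(),"beaker",ray(S,(252,198),0).round(),"jar",ray(S,(287,199),0).round(),"timer",ray(S,(207,290),0).round())
print(proj(W,(A+B)/2))
E
```

```text
(np.float64(1.553133905739897), (array([396., 354.]), array([54., 56.]), 93, 26, np.float64(0.84)))
handle [485.44753066 431.47003663  93.01083605] [464.39134146 293.56059276  93.05126014] [474.91943606 362.5153147   93.03104809] 139.50763221958542 yaw 1.4192851460905829
holder scene [[470. 436.  47.]
 [448. 289.  47.]
 [516. 283.  47.]
 [538. 428.  47.]] side [[542. 429.  47.]
 [519. 279.  47.]
 [447. 287.  47.]]
jug base [[645. 466.   0.]
 [732. 462.   0.]] [[632. 481.   0.]
 [699. 414.   0.]] beaker [[657. 356.   0.]] jar [[718. 288.   0.]] timer [[348. 133.   0.]]
[[264.06114514 536.3954439 ]]
```

View pics/dial.png

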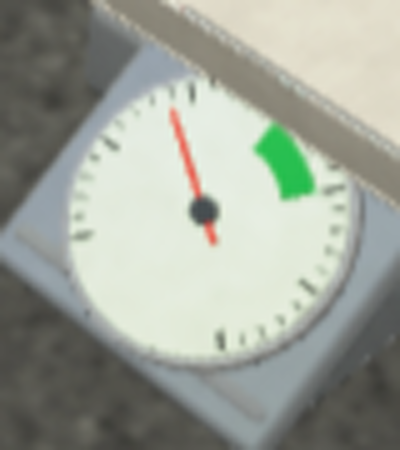

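The needle points at about -17° from picture up. The ticks put 50 g at -55°, 100 g at -5° and 200 g at +81°, so it reads about 88 g. Two rows (4 chunks) bring that to about 168 g. Now a helper for the distances, then the move.

```bash
cat >> h.py <<'E'
def needle(c,ctr=(355+203/5,310+210/5)):
    "grams: needle direction (tip from hub) against the dial ticks seen in the picture"
    hsv=cv2.cvtColor(c["color"],cv2.COLOR_RGB2HSV).astype(int); H,S,V=hsv[...,0],hsv[...,1],hsv[...,2]
    v,u=np.nonzero((S>70)&(V>90)&((H<12)|(H>168))); d=np.c_[u,v]-ctr; r=np.hypot(*d.T)
    d=d[(r<26)&(r>8)]; a=np.degrees(np.arctan2(d[:,0].sum(),-d[:,1].sum()))
    return np.interp(a,[-102,-55,-5.3,81,126,172],[0,50,100,200,250,300]),a,len(d)
def togo(bot,x,y,z,psi):
    o=probe_bus.get_obs(); p=o["tool_pos"]; s=o["tcp_rot"][2]; d=np.array([x,y,z])-p
    t=-((psi-s+np.pi)%(2*np.pi)-np.pi)
    print("t %.2f pose"%o["time"],p.round(1),"yaw %.3f"%s,"F",o["contact_force"].round(1),"w %.1f"%o["grip_width"])
    print("shift",round(np.cos(s)*d[0]+np.sin(s)*d[1],1),round(np.sin(s)*d[0]-np.cos(s)*d[1],1),round(-d[2],1),"turn %.3f"%t)
E
python3 -c "
from h import *
print(needle(dict(np.load('pics/scene0.npz'))))"
python3 shift.py '[[92,-52,-9,0,0.18],[92,-105,-18,0,0.36],[92,-157,-27,10,0.54],[92,-210,-36,20,0.72],[92,-262,-45,30,0.9]]'
python3 -c "
from h import *
from plant import bot, probe_bus, capture, close_job
togo(bot,475,362.5,340,1.421)"
```

```text
(np.float64(86.70845380331056), np.float64(-18.511796919509298), 23)
time: 0.78
tool_pos: [362.6, 409.7, 374.3]
tcp_rot: [-3.141, -0.0, 2.014]
contact_force: [-0.6, 0.7, -0.3]
grip_width: 91.9
finger_force: 0.0
t 0.78 pose [362.6 409.7 374.3] yaw 2.014 F [-0.6  0.7 -0.3] w 91.9
shift -90.8 81.3 34.3 turn 0.593
```

```bash
python3 shift.py '[[92,-30,27,10,0.18],[92,-60,54,20,0.36],[92,-91,81,34,0.54],[92,-91,81,34,0.593],[92,-91,81,34,0.593]]'
python3 - <<'E'
from h import *
from plant import bot, probe_bus, capture, close_job
togo(bot,475,362.5,251,1.421)
c=capture("wrist"); im=c["color"].copy(); np.savez("pics/w1.npz",**c)
hsv=cv2.cvtColor(im,cv2.COLOR_RGB2HSV)
red=(hsv[...,1]>150)&(hsv[...,2]>70)&((hsv[...,0]<8)|(hsv[...,0]>172))
for k in blobs(red,200):
    r=cv2.minAreaRect(k); b=cv2.boxPoints(r); print(b.round().tolist(),ray(c,b,103).round(1).tolist(),ray(c,r[0],103).round(1))
print(proj(c,[[494,359,8],[475,362,92]]))
cv2.imwrite("pics/w1.png",im[:,:,::-1])
E
```

```text
time: 1.4
tool_pos: [473.9, 363.5, 340.1]
tcp_rot: [-3.141, 0.001, 1.427]
contact_force: [-0.1, 0.2, 0.5]
grip_width: 91.6
finger_force: 0.0
t 1.40 pose [473.9 363.5 340.1] yaw 1.427 F [-0.1  0.2  0.5] w 91.6
shift -0.8 1.2 89.1 turn 0.006
[[312.0, 325.0], [312.0, 152.0], [343.0, 152.0], [343.0, 325.0]] [[460.8, 312.0, 103.0], [478.6, 428.8, 103.0], [496.9, 426.2, 103.0], [482.3, 308.9, 103.0]] [[480.3 373.5 103. ]]
[[342.60906059 219.04252799]
 [321.88763004 250.39351665]]
```

View pics/w1.png

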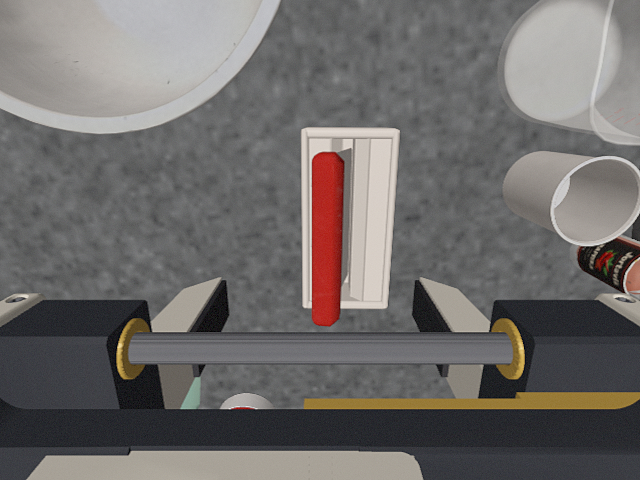

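The wrist view shows the handle (columns 312–343, rows 152–325) parallel to the fingers' plane and roughly centred between them. I'll go down at about (477,366) and grip.

```bash
python3 shift.py '[[92,2,3,30,0.006],[92,2,3,60,0.006],[92,2,3,89,0.006],[92,2,3,89,0.006],[40,2,3,89,0.006]]'
python3 shift.py '[[0,0,0,0,0],[0,0,0,0,0],[0,0,0,0,0],[0,0,0,0,0],[0,0,0,0,0]]'
python3 - <<'E'
from h import *
from plant import bot, probe_bus, capture, close_job
togo(bot,477,366,351,1.421)
c=capture("side"); np.savez("pics/s1.npz",**c); 
c=dict(np.load("pics/w1.npz")); print(ray(c,[(303,129),(399,129),(388,308),(302,308)],47).round())
E
```

```text
time: 2.08
tool_pos: [477.0, 365.9, 253.0]
tcp_rot: [3.14, -0.001, 1.422]
contact_force: [0.0, -0.7, -0.0]
grip_width: 85.8
finger_force: 0.0
time: 2.7
tool_pos: [476.9, 365.3, 251.8]
tcp_rot: [-3.142, -0.0, 1.421]
contact_force: [-1.3, 0.2, 0.2]
grip_width: 36.2
finger_force: 0.0
t 2.70 pose [476.9 365.3 251.8] yaw 1.421 F [-1.3  0.2  0.2] w 36.2
shift 0.7 0.0 -99.2 turn -0.000
[[473. 442.  47.]
 [543. 432.  47.]
 [522. 285.  47.]
 [448. 296.  47.]]
```

```bash
python3 shift.py '[[0,0,0,0,0],[0,0,0,0,0],[0,0,0,0,0],[0,0,0,0,0]]'
python3 shift.py '[[0,0,0,0,0],[0,0,0,-5,0],[0,0,0,-15,0],[0,0,0,-40,0],[0,0,0,-70,0]]'
```

```text
time: 3.25
tool_pos: [477.6, 365.2, 251.7]
tcp_rot: [3.14, -0.0, 1.421]
contact_force: [5.9, -1.5, -2.6]
grip_width: 20.0
finger_force: 30.0
time: 3.88
tool_pos: [476.3, 365.4, 322.6]
tcp_rot: [-3.14, 0.001, 1.421]
contact_force: [0.6, 1.2, -0.2]
grip_width: 20.3
finger_force: 30.0
```

```bash
python3 shift.py '[[0,0,0,-60,0],[0,-45,6,-98,0.18],[0,-90,12,-98,0.36],[0,-140,18,-98,0.54],[0,-190,25,-98,0.72]]'
python3 -c "
from h import *
from plant import bot, probe_bus, capture, close_job
togo(bot,584,-79,400,-0.08)"
```

```text
time: 4.5
tool_pos: [472.3, 172.5, 420.6]
tcp_rot: [-3.141, -0.001, 0.696]
contact_force: [0.4, 0.5, -0.4]
grip_width: 20.4
finger_force: 30.0
t 4.50 pose [472.3 172.5 420.6] yaw 0.696 F [ 0.4  0.5 -0.4] w 20.4
shift -75.5 264.7 20.6 turn 0.776
```

```bash
python3 shift.py '[[0,-15,53,0,0.18],[0,-30,106,0,0.36],[0,-45,159,0,0.54],[0,-60,212,10,0.72],[0,-75.5,264.7,20,0.776]]'
python3 shift.py '[[0,0,0,0,0],[0,0,0,0,0]]'
python3 - <<'E'
from h import *
from plant import bot, probe_bus, capture, close_job
togo(bot,584,-79,400,-0.08)
for n in ("scene","side"):
    c=capture(n); np.savez(f"pics/{n}2.npz",**c)
    a=c["color"][150:300,240:440] if n=="scene" else c["color"][190:310,280:400]
    cv2.imwrite(f"pics/{n}2.png",cv2.resize(a,None,fx=4,fy=4)[:,:,::-1])
E
```

```text
time: 5.12
tool_pos: [586.3, -78.5, 400.3]
tcp_rot: [-3.141, -0.0, -0.078]
contact_force: [1.2, 0.4, -0.7]
grip_width: 20.1
finger_force: 30.0
time: 5.38
tool_pos: [585.8, -76.9, 399.9]
tcp_rot: [-3.141, 0.001, -0.075]
contact_force: [-1.0, 0.1, -1.2]
grip_width: 20.0
finger_force: 30.0
t 5.38 pose [585.8 -76.9 399.9] yaw -0.075 F [-1.   0.1 -1.2] w 20.0
shift -1.7 2.3 -0.1 turn 0.005
```

View pics/scene2.png

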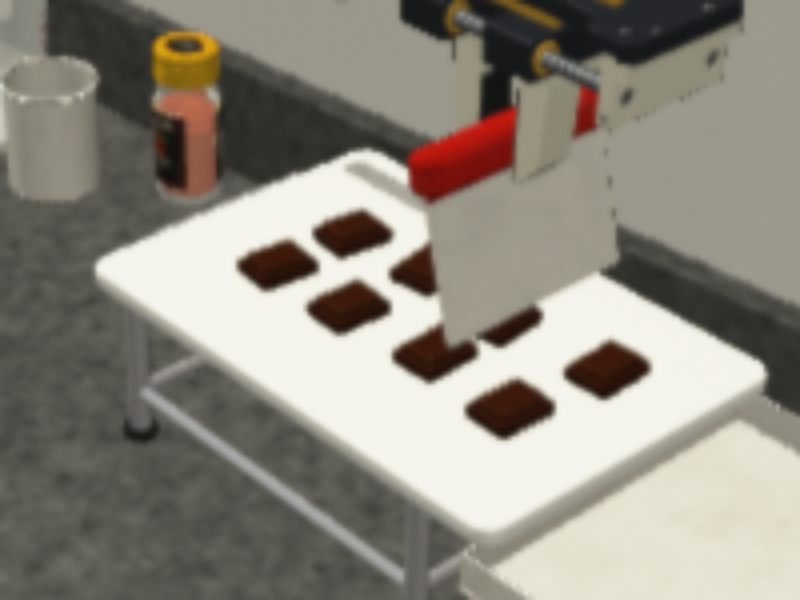

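The picture shows the scraper held upright above the gap, with the blade corners at about (352.5,236.5) and (394.5,215.5) in the full image. I'll check where the edge lies.

```bash
python3 - <<'E'
from h import *
c=dict(np.load("pics/scene2.npz"))
for z in (152,158,164):
    p=ray(c,[(352.5,236.5),(394.5,215.5)],z);print(z,p.round(1).tolist(),p.mean(0).round(1),np.linalg.norm(p[0]-p[1]).round(1))
d=dict(np.load("pics/side2.npz")); print(proj(d,p))
cv2.imwrite("pics/side2.png",cv2.resize(d["color"][190:310,280:400],None,fx=5,fy=5,interpolation=cv2.INTER_CUBIC)[:,:,::-1])
E
```

```text
152 [[532.2, -92.0, 152.0], [646.2, -101.5, 152.0]] [589.2 -96.8 152. ] 114.4
158 [[525.3, -97.7, 158.0], [638.1, -107.1, 158.0]] [ 581.7 -102.4  158. ] 113.2
164 [[518.4, -103.3, 164.0], [630.0, -112.7, 164.0]] [ 574.2 -108.   164. ] 112.0
[[311.17257157 258.88777742]
 [357.76784796 259.49144464]]
```

View pics/side2.png

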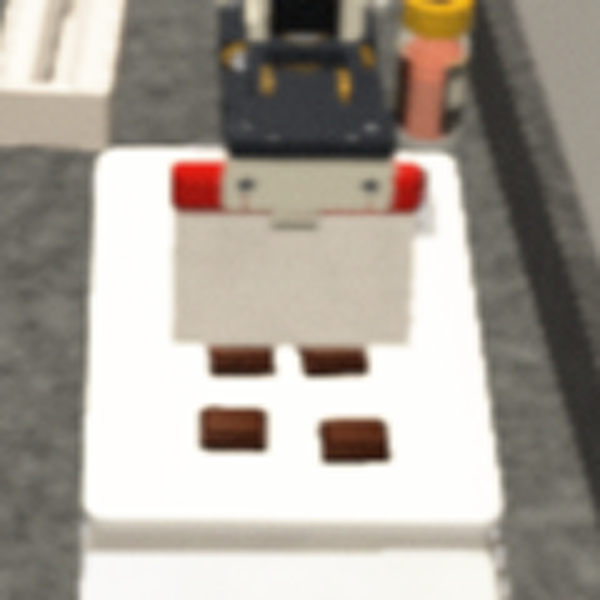

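```bash
python3 - <<'E'
from h import *
c=dict(np.load("pics/scene2.npz"));d=dict(np.load("pics/side2.npz"))
A=tri(c,(352.5,236.5),d,(314.6,258.2));B=tri(c,(394.5,215.5),d,(362,259));print(A,B,(A+B)/2,np.linalg.norm(A-B))
# chunks from the side and scene again with true dark tops, row1/row2, mean
# chunk1 check, triangulated
print(tri(c,(367,252),d,(327,276)),tri(c,(391,242),d,(350,278)),tri(c,(348,238),d,(328,261)),tri(c,(365,229),d,(346,261)))
E
```

```text
[527.24436996 -95.45304786 157.43949682] [ 642.08454439 -103.82522812  156.03382096] [584.66445718 -99.63913799 156.73665889] 115.15352791592949
[ 557.57382717 -108.9492773   112.20906574] [ 612.51819688 -123.28737323  115.42910631] [565.56919782 -53.65974034 113.75155656] [610.84647722 -59.00673041 116.17359317]
```

Triangulation puts the edge at (585,-99.6,156.7), 115 mm long against 118 given. That means the scraper kept its lean, with the edge about 22 mm ahead of the grip. The gap between rows 1 and 2 is at about y -87, so I'll back up 12, go down 42, look, then sweep.

```bash
python3 shift.py '[[0,0,-12,0,0],[0,0,-12,0,0],[0,0,-12,15,0],[0,0,-12,30,0],[0,0,-12,42,0]]'
python3 - <<'E'
from h import *
from plant import bot, probe_bus, capture, close_job
togo(bot,584,-79,400,-0.08)
a=capture("scene")["color"][175:290,300:440]; b=capture("side")["color"][225:305,290:385]
a=cv2.resize(a,(640,525),interpolation=cv2.INTER_CUBIC)[:300];b=cv2.resize(b,(640,539),interpolation=cv2.INTER_CUBIC)[100:400]
a=cv2.resize(capture("scene")["color"][195:290,310:440],(780,570),interpolation=cv2.INTER_CUBIC)
cv2.imwrite("pics/gap.png",a[:,:,::-1])
E
```

```text
time: 6.1
tool_pos: [586.8, -65.4, 355.9]
tcp_rot: [-3.141, 0.002, -0.075]
contact_force: [-0.1, -0.2, -1.1]
grip_width: 20.2
finger_force: 30.0
t 6.10 pose [586.8 -65.4 355.9] yaw -0.075 F [-0.1 -0.2 -1.1] w 20.2
shift -1.8 13.8 -44.1 turn 0.005
```

View pics/gap.png

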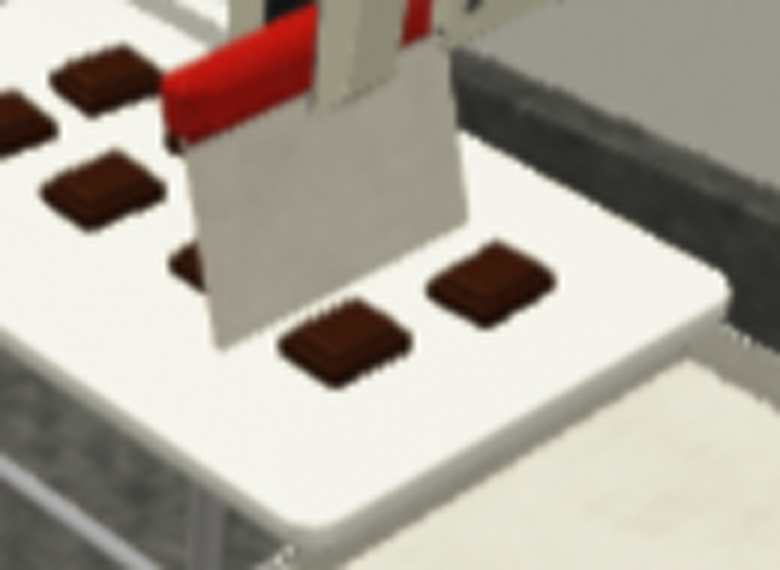

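The blade sits cleanly behind row 1 (chunks at crop (345,342) and (490,283)). Sweeping.

```bash
python3 shift.py '[[0,0,10,0,0],[0,0,22,0,0],[0,0,34,0,0],[0,0,46,0,0],[0,0,58,0,0]]'
python3 shift.py '[[0,0,12,0,0],[0,0,25,0,0],[0,0,40,0,0],[0,0,40,0,0],[0,0,40,0,0]]'
python3 - <<'E'
from h import *
from plant import bot, probe_bus, capture, close_job
togo(bot,584,-5,400,-0.08)
c=capture("scene"); print(needle(c))
cv2.imwrite("pics/sw1.png",cv2.resize(c["color"][180:400,280:560],(764,600),interpolation=cv2.INTER_CUBIC)[:,:,::-1])
E
```

```text
time: 6.88
tool_pos: [582.6, -124.1, 357.8]
tcp_rot: [-3.142, -0.0, -0.076]
contact_force: [-0.2, 0.9, -0.5]
grip_width: 20.0
finger_force: 30.0
time: 7.5
tool_pos: [579.7, -163.0, 357.6]
tcp_rot: [-3.141, 0.0, -0.075]
contact_force: [-1.0, 0.6, -0.3]
grip_width: 20.2
finger_force: 30.0
t 7.50 pose [ 579.7 -163.   357.6] yaw -0.075 F [-1.   0.6 -0.3] w 20.2
shift -7.6 -157.8 -42.4 turn 0.005
(np.float64(125.09488090789733), np.float64(16.3568822235154), 22)
```

View pics/sw1.png

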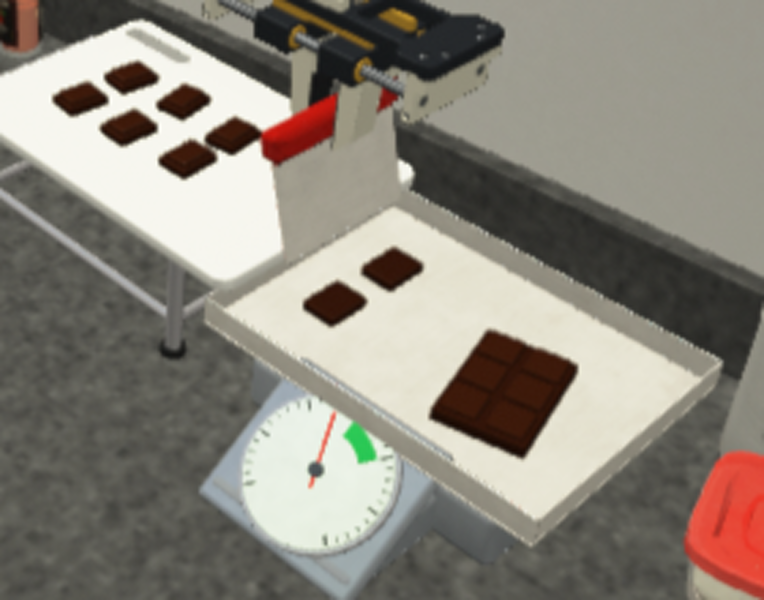

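Both row-1 chunks lie flat in the tray (crop (335,303), (392,268)), and the needle reads about 126 g as expected. Now I'll lift, go back behind row 2 and sweep again.

```bash
python3 shift.py '[[0,0,0,-42,0],[0,-1,-40,-42,0],[0,-2,-95,-42,0],[0,-3,-150,-42,0],[0,-2,-157,-42,0]]'
python3 shift.py '[[0,0,0,0,0],[0,0,0,0,0],[0,0,0,15,0],[0,0,0,30,0],[0,0,0,42,0]]'
python3 - <<'E'
from h import *
from plant import bot, probe_bus, capture, close_job
togo(bot,590,-6.5,357.5,-0.08)
c=capture("scene"); print(needle(c))
cv2.imwrite("pics/gap2.png",cv2.resize(c["color"][180:290,280:430],(780,572),interpolation=cv2.INTER_CUBIC)[:,:,::-1])
E
```

```text
time: 8.18
tool_pos: [589.3, -2.4, 399.9]
tcp_rot: [-3.141, -0.0, -0.07]
contact_force: [-0.5, -0.0, -0.6]
grip_width: 20.1
finger_force: 30.0
time: 8.8
tool_pos: [589.3, -6.7, 355.9]
tcp_rot: [-3.141, 0.002, -0.076]
contact_force: [-0.3, 0.1, -2.0]
grip_width: 20.3
finger_force: 30.0
t 8.80 pose [589.3  -6.7 355.9] yaw -0.076 F [-0.3  0.1 -2. ] w 20.3
shift 0.7 -0.3 -1.6 turn 0.004
(np.float64(126.31990081258321), np.float64(17.414074401259317), 22)
```

View pics/gap2.png

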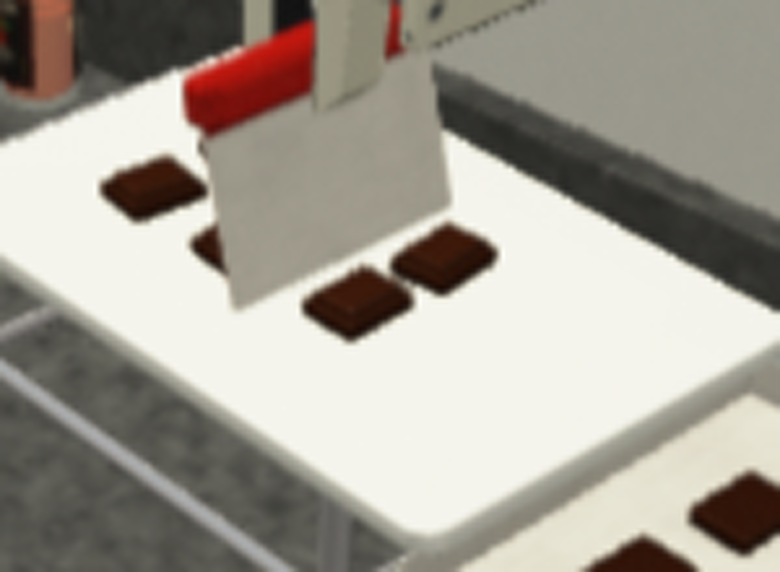

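The blade is clean behind row 2 (chunks at crop (357,303), (445,258)), with row 3 behind it. Sweeping 157 mm.

```bash
python3 shift.py '[[0,0,10,0,0],[0,0,24,0,0],[0,0,38,0,0],[0,0,52,0,0],[0,0,66,0,0]]'
python3 shift.py '[[0,0,14,0,0],[0,0,28,0,0],[0,0,42,0,0],[0,0,55,0,0],[0,0,68,0,0]]'
python3 shift.py '[[0,0,12,0,0],[0,0,24,0,0],[0,0,24,0,0],[0,0,24,-42,0],[0,0,24,-62,0]]'
python3 shift.py '[[0,0,0,0,0],[0,0,0,0,0],[0,0,0,0,0],[0,0,0,0,0],[0,0,0,0,0]]'
python3 - <<'E'
from h import *
from plant import bot, probe_bus, capture, close_job
togo(bot,476.5,365.4,420,1.421)
c=capture("scene"); print(needle(c))
cv2.imwrite("pics/sw2.png",cv2.resize(c["color"][180:400,280:560],(764,600),interpolation=cv2.INTER_CUBIC)[:,:,::-1])
E
```

```text
time: 9.48
tool_pos: [584.5, -73.3, 358.0]
tcp_rot: [-3.142, -0.001, -0.076]
contact_force: [-0.2, 0.2, -1.1]
grip_width: 20.2
finger_force: 30.0
time: 10.1
tool_pos: [579.4, -140.8, 357.7]
tcp_rot: [-3.142, 0.0, -0.075]
contact_force: [-0.1, -0.3, -0.4]
grip_width: 20.7
finger_force: 30.0
time: 10.72
tool_pos: [577.9, -163.6, 421.8]
tcp_rot: [3.141, -0.003, -0.075]
contact_force: [0.2, 0.6, -0.9]
grip_width: 20.3
finger_force: 30.0
time: 11.35
tool_pos: [577.7, -163.9, 419.3]
tcp_rot: [-3.141, 0.001, -0.075]
contact_force: [0.7, -0.2, -1.0]
grip_width: 20.0
finger_force: 30.0
t 11.35 pose [ 577.7 -163.9  419.3] yaw -0.075 F [ 0.7 -0.2 -1. ] w 20.0
shift -140.7 -520.2 -0.7 turn -1.496
(np.float64(165.00921101103899), np.float64(50.80294910252666), 18)
```

View pics/sw2.png

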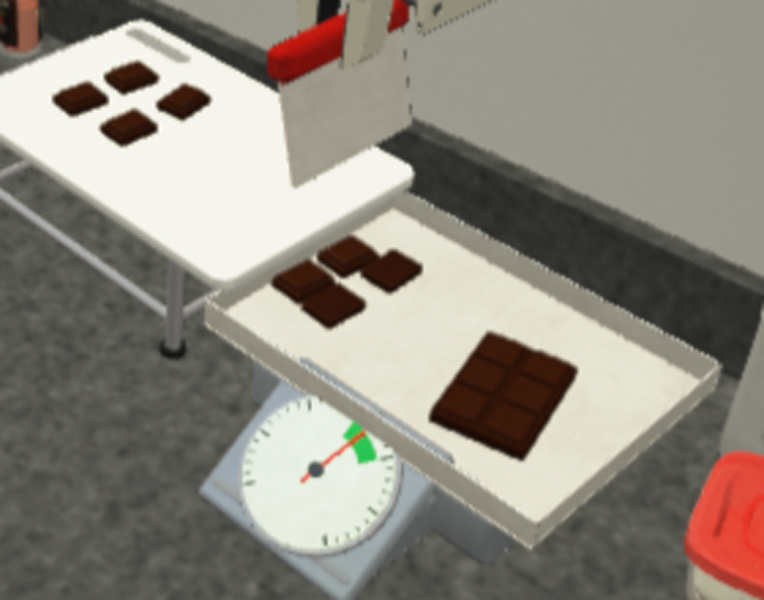

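The needle is inside the green sector (about 165 g), with four chunks flat in the tray next to the slab and four left on the board. Now I'll take the scraper back.

```bash
python3 shift.py '[[0,-14,-55,0,-0.15],[0,-28,-110,0,-0.32],[0,-43,-165,0,-0.5],[0,-58,-220,0,-0.68],[0,-73,-275,0,-0.86]]'
python3 -c "
from h import *
from plant import bot, probe_bus, capture, close_job
togo(bot,476.5,365.4,420,1.421)"
```

```text
time: 12.02
tool_pos: [524.9, 117.5, 419.9]
tcp_rot: [3.141, -0.001, 0.79]
contact_force: [0.8, 0.3, -1.0]
grip_width: 20.2
finger_force: 30.0
t 12.03 pose [524.9 117.5 419.9] yaw 0.790 F [ 0.8  0.3 -1. ] w 20.2
shift 142.1 -208.8 -0.1 turn -0.631
```

```bash
python3 shift.py '[[0,30,-44,0,-0.15],[0,60,-88,0,-0.3],[0,90,-132,0,-0.45],[0,120,-176,0,-0.6],[0,142,-209,0,-0.631]]'
python3 shift.py '[[0,0,0,0,0],[0,0,0,0,0],[0,0,0,20,0],[0,0,0,45,0],[0,0,0,45,0]]'
python3 - <<'E'
from h import *
from plant import bot, probe_bus, capture, close_job
togo(bot,476.8,365.4,320,1.421)
c=capture("scene");d=capture("side")
a=cv2.resize(c["color"][145:245,160:235],(390,520),interpolation=cv2.INTER_CUBIC);b=cv2.resize(d["color"][135:235,265:340],(390,520),interpolation=cv2.INTER_CUBIC)
cv2.imwrite("pics/ret.png",np.hstack([a,b])[:,:,::-1])
E
```

```text
time: 12.65
tool_pos: [477.5, 366.2, 419.7]
tcp_rot: [3.141, -0.0, 1.419]
contact_force: [0.9, 0.2, -2.3]
grip_width: 20.4
finger_force: 30.0
time: 13.28
tool_pos: [478.5, 362.6, 373.1]
tcp_rot: [-3.138, 0.003, 1.414]
contact_force: [0.5, 0.5, -0.7]
grip_width: 20.7
finger_force: 30.0
t 13.28 pose [478.5 362.6 373.1] yaw 1.414 F [ 0.5  0.5 -0.7] w 20.7
shift 2.5 -2.1 53.1 turn -0.007
```

View pics/ret.png

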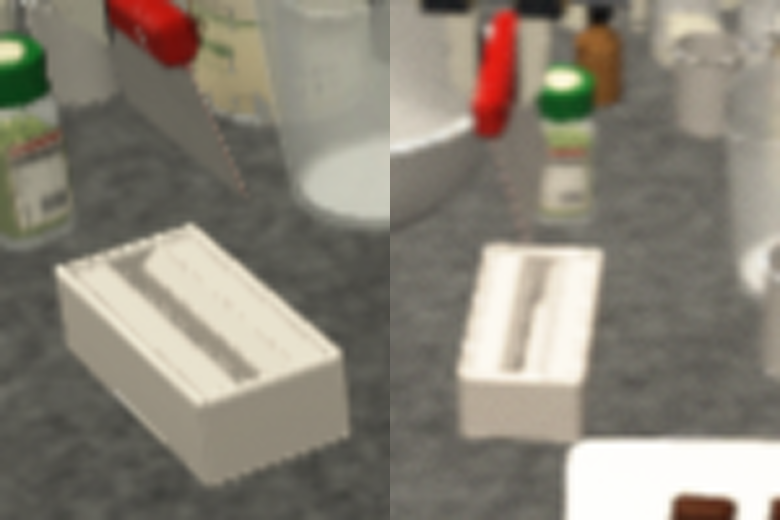

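The blade hangs over the holder, its near lower corner at crop (245,193) left and (525,240) right, in line with the slot's near end (250,378). I'll correct to the grasp pose and lower.

```bash
python3 shift.py '[[0,2.5,-2,0,-0.007],[0,2.5,-2,30,-0.007],[0,2.5,-2,60,-0.007],[0,2.5,-2,80,-0.007],[0,2.5,-2,90,-0.007]]'
python3 shift.py '[[0,0,0,5,0],[0,0,0,10,0],[0,0,0,16,0],[0,0,0,16,0]]'
python3 -c "
from h import *
from plant import bot, probe_bus, capture, close_job
togo(bot,476.8,365.4,252,1.421)
print(probe_bus.get_obs()['moment'])"
```

```text
time: 14.0
tool_pos: [476.7, 367.0, 284.5]
tcp_rot: [-3.141, 0.0, 1.423]
contact_force: [0.4, -0.0, -1.6]
grip_width: 20.0
finger_force: 30.0
time: 14.5
tool_pos: [476.6, 366.8, 268.5]
tcp_rot: [-3.141, 0.0, 1.423]
contact_force: [0.5, 0.2, -1.7]
grip_width: 20.0
finger_force: 30.0
t 14.50 pose [476.6 366.8 268.5] yaw 1.423 F [ 0.5  0.2 -1.7] w 20.0
shift -1.4 0.4 16.5 turn 0.002
[-0.09492146  0.01393421 -0.0141375 ]
```

```bash
python3 shift.py '[[0,-1.4,0.4,5,0],[0,-1.4,0.4,10,0],[0,-1.4,0.4,15,0],[0,-1.4,0.4,15,0]]'
python3 shift.py '[[30,0,0,0,0],[60,0,0,0,0],[92,0,0,0,0],[92,0,0,0,0],[92,0,0,0,0]]'
```

```text
time: 15.0
tool_pos: [477.2, 365.4, 253.5]
tcp_rot: [3.141, -0.0, 1.423]
contact_force: [2.3, -0.6, -2.1]
grip_width: 20.1
finger_force: 30.0
time: 15.62
tool_pos: [476.9, 365.4, 253.8]
tcp_rot: [3.142, -0.0, 1.423]
contact_force: [0.8, 0.3, -0.2]
grip_width: 65.2
finger_force: 0.0
```

```bash
python3 shift.py '[[92,0,0,0,0],[92,0,0,0,0],[92,0,0,0,0],[92,0,0,-20,0],[92,0,0,-60,0]]'
python3 shift.py '[[92,0,0,-50,0],[92,0,0,-100,0],[92,0,0,-100,0],[92,0,0,-100,0],[92,0,0,-100,0]]'
python3 - <<'E'
from h import *
from plant import bot, probe_bus, capture, close_job
c=capture("scene");d=capture("side");print(needle(c))
def box(c,hx):
    hsv=cv2.cvtColor(c["color"],cv2.COLOR_RGB2HSV); m=(hsv[...,1]>150)&(hsv[...,2]>90)&((hsv[...,0]<8)|(hsv[...,0]>172)); r=np.zeros_like(m); r[hx[1]:hx[3],hx[0]:hx[2]]=1
    for k in blobs(m&r): print(np.round(cv2.minAreaRect(k)[0],1))
box(c,(165,170,215,240));box(d,(275,165,310,225))   # at the start (189,191) and (286,183)
E
```

```text
time: 16.25
tool_pos: [476.6, 365.2, 312.7]
tcp_rot: [-3.138, 0.003, 1.423]
contact_force: [0.4, 0.7, 0.9]
grip_width: 92.1
finger_force: 0.0
time: 16.88
tool_pos: [476.8, 365.3, 412.0]
tcp_rot: [-3.139, 0.002, 1.423]
contact_force: [-0.1, -0.6, -0.7]
grip_width: 91.6
finger_force: 0.0
(np.float64(164.49110665452505), np.float64(50.35582504285513), 20)
[188.6 190.7]
[286.1 182.5]
```

The scraper's handle is back at its starting pixels, the needle reads about 165 g, and the arm is clear of everything. Handing in.

```bash
python3 -c "
from plant import bot, probe_bus, capture, close_job
print(close_job())"
```

```text
the job is handed in; nothing more can be done
None
```

Handed in (no verdict shown): four chunks swept onto the tray, needle in the green at about 165 g, the other four left on the board, and the scraper back in its holder.

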